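# Clamp a plaster mould under the hook bar

## Task

Lift the plywood template straight up off its two pins, keeping it level, and lay it flat on the wooden set-down board. Then lay the clamp bar across the two hook posts in front of their hooks, press it down against the sprung mould until it lands on both posts, without forcing it, push it back fully under both hooks, and let it spring up so that it stays caught there, centred, holding the mould down. Leave the jar and the bowl alone.

Things in the scene. Friction and masses are not known exactly. Their poses are not given: they have to be found in the camera images.
- frame: Dark steel clamping frame fixed to the bench, base plate 190 x 290 x 18 mm. Origin: centre of its underside, on the bench; y along the line joining the two hook posts, z up; its -x side, roughly towards the robot, is the open side of the hooks. More than 50 N between the bar and the frame with all it carries (posts, mould) counts as forcing.
- post_left (a point): Point at bench height below the +y hook post (frame y = +115 mm), a steel post 24 mm wide in y. Seen in frame axes: flat rest on top from x = -62 to +16 mm, back wall at x = +16; a lip 8 mm thick from x = -23 back to the wall, underside 20 mm above the rest; at its front a tooth (x = -23 to -17) hangs 3 mm lower, 17 mm above the rest, so the bar passes below it only when pressed low.
- post_right (a point): The same below the other hook post, at frame y = -115 mm. Both posts are set by hand to one equal height before each job, then rigid: their rests lie somewhere between 76 and 96 mm above the bench, not measured, so it must be felt: when the bar lands, the force rises sharply above that of the springs. Hook tops are 28 mm above the rests.
- lay_spot (a point): Point at bench height, frame x = -43 mm, y = 0: the bar goes down onto the mould and then the rests centred over this point, long axis along the frame's y, in front of the teeth; polished bar and posts and the waxed mould slide easily on each other; from here it is pushed 43 mm along the frame's +x while held down.
- home_spot (a point): Point at bench height, frame x = 0, y = 0: the bar's home lies above it. Play there between teeth and back walls: bar centre from x = -4 to +3 mm. Let go at home, the bar is lifted up to 6 mm by the springs against the undersides of the lips and sits caught behind the teeth.
- mould_top (a point): Centre of the flat top of the plaster mould, 136 (frame x) x 140 (frame y) mm, 106 mm above the bench when nothing presses it. Two steel locating pins, 8 mm thick with tapered tips, stand 20 mm proud of it at frame x = +42 mm, y = -45 and +45 mm. The mould sits in a tray on springs, guided vertically, and carries the template at the start.
- nest (a joint): How far the mould is pressed down on its springs, m: 0 up, at most 0.034. About 5 N starts it moving, then 0.2 N more per mm (damped, rises softly); the bar's own weight does not press it down. With the bar on the rests it reads 0.010 to 0.030; with the bar caught under the hooks 0.004 to 0.024.
- template: Plywood template plate 112 (x) x 120 (y) x 6 mm with a wooden grip block 24 (x) x 44 (y) mm standing on its middle, from 6 to 38 mm above its underside; about 160 g. Origin: centre of the plate's underside. Its two 10 mm holes at x = +42, y = -45 and +45 mm sit over the pins; it starts flat on the mould, axes along the frame's.
- bar: Plain aluminium clamp bar 26 (x) x 270 (y) x 14 (z) mm with an aluminium grip block 24 (x) x 44 (y) mm on its middle, from 14 to 46 mm above its underside; about 280 g. Origin: centre of its underside; y is the long axis. It starts flat on the bench to one side of the frame, pointing roughly away from the robot. The same either way round.
- board: Wooden set-down board 180 x 180 x 12 mm, fixed on the bench on the other side of the frame from the bar. Origin: centre of its underside; its top is 12 mm above the bench.
- jar: Closed jar, 50 mm across, 65 mm high, bystander. Origin: centre of its underside.
- bowl: Grey mixing bowl, 72 mm across, 40 mm high, bystander. Origin: centre of its underside.
Not all that is in view belongs to the job. Of the things like the template, leave any that is orange; of the rest the smaller one is meant.

How it is judged:
By the outcome, as a careful person would: the job done as asked, in the order asked, and still so for the second after the job is handed in, with the robot touching nothing.
It also fails if it takes over 72 s, if anything falls off the work surface, if the arm or the gripper's body presses on something with over 40 N, if the wrist force passes 120 N, or if a joint passes its speed limit or range.

## Robot

A 7-joint arm with a two-finger parallel gripper is mounted at the origin on the work surface. World frame = base frame: x ahead of the robot, y to its left, z up, the work surface at z = 0. Lengths are in m, angles in rad, forces in N, time in s.
With the tool pointing down it reaches from about 0.4 to 0.9 m from the base axis. Payload 5.6 kg.
Tool frame: the origin (TCP) lies midway between the tips of the shut fingers; the grasp point (between the pads) lies 19 mm behind it; z points along the fingers, x is the direction in which the jaws open and shut, and the axes are right-handed (so a half turn about z gives the same grasp; the last joint's range is limited). The gripper opens to 92 mm and grips with 3 to 60 N. Pads are 20 mm wide; open, the fingers measure 128 mm over their backs; the gripper's body (75 mm by 189 mm) begins 69 mm behind the grasp point.
Start: joints at [1.294, 0.468, -0.012, 1.603, 0.006, 1.071, -0.056], TCP at [0.151, -0.632, 0.215] pointing down, gripper open.
Joint ranges: [-2.53, 2.53], [-0.31, 2.02], [-1.57, 1.55], [0.28, 2.44], [-1.29, 4.43], [0.15, 1.84], [-2.92, 2.92]. Speed limits (rad/s): [2.57, 2.57, 3.14, 3.14, 3.14, 3.14, 3.14].

## Interface

Orientations are given as a unit quaternion [x, y, z, w].
In Python, from cell import arm gives the robot as it stands.
- The arm moves only by the tool arm_command, never from a script. Its argument "targets" is a list that holds one entry, the list of rows, each a list of 6 numbers: the shift along the tool's x, y, z in m, then the turn, a rotation vector about the tool's x, y, z in rad. In form: [[[dx, dy, dz, rx, ry, rz], ...]]. A call has 1 to 20 rows; each row shifts and turns the commanded pose from where the row before left it, along the tool's axes as they then stand; what a row does not reach is not made up. A row lasts 1/12 s, in which the tool goes at most 41.7 mm and 7.16 degrees, less where a joint would pass 70% of its speed; a pose out of reach is approached as far as the arm can. A call is refused whole if a number of a shift passes 0.0417 or a number of a turn 0.125, either way. A call with a gripper value outside its range is refused whole. "claw" is the opening, from 0 (shut) to 1 (fully open), set as the call begins (left out, the last holds). The fingers move at their own pace and stop on an object; the grip force is fixed at half the most. Time passes only in rows, so rows that do not move let the fingers close. It gives the time, the measured TCP pose, the force and the opening at its end, in the units of the state.
- arm.get_state(): the state, without advancing time (a new reading comes with each control period).
- arm.get_image(name): name is "scene" or "top" or "wrist"; returns a dict with "frame" (400x640x3 uint8, red, green, blue), "depth" (400x640 float32, m along the optical axis (not along the pixel's ray), 0 where there is no reading), "fov_y" (degrees; the focal length in pixels is half the picture's height over the tangent of half this angle, whatever the lens; pixels are square), "cx", "cy" (the principal point, pixels), "camera_from_world" (4x4, takes a point from world to camera coordinates). Camera axes: x right, y down, z forward; pixel columns grow to the right and rows downward; lengths in m; the calibration is good to about 2 mm. A picture is of the moment at which its call begins.
- arm.hand_in(): hands the job in, once; it reports no verdict.
The state is a dict: "time_s": time; "q": joint angles; "qd": joint speeds; "joint_torque": joint torques, N m; "ee_pos": TCP position; "ee_rot": TCP orientation; "ft_force": force on the tool from outside, world axes, zero at the start; "wrist_torque": the same for the moment, N m; "gripper_width": finger opening in m.
Only numpy, scipy, OpenCV 4.12 (cv2) and the standard library are available. Lean on these libraries where they do the work, as an engineer would, in place of code of your own. Each camera call takes 0.05 s, during which the arm holds its last target. There are 200 camera calls.

## Working session

There is one attempt and no reset: what is moved stays moved. The work goes in short steps, Python scripts to look and compute and a tool call to move; the robot and the scene stay as the last step left them, time stands still between calls to the robot, and variables do not carry over. Pictures are saved under pics/ and viewed, about 8 in all and at most 12, crops included, and the job is handed in when it is done.

Besides the shell and the picture viewer there is one more tool, called after "Request:" by a JSON object that holds its "name" and its "arguments", one argument or row to a line. arm_command: Moves the arm, as the interface text tells. Its arguments: {"type":"object","properties":{"targets":{"type":"array","items":{"type":"array","items":{"type":"array","items":{"type":"number"}}}},"claw":{"type":"number"}},"required":["targets"]}

```bash
ls; mkdir -p pics; cat > h.py <<'E'
import numpy as np, cv2
from cell import arm
from scipy.spatial.transform import Rotation as R
def grab(n):
    im=arm.get_image(n); np.savez(f'{n}.npz',**im); return im
def cloud(im):
    h,w=im['depth'].shape; f=h/2/np.tan(np.radians(im['fov_y'])/2)
    v,u=np.mgrid[:h,:w]; d=im['depth']
    p=np.stack([(u-im['cx'])/f*d,(v-im['cy'])/f*d,d,np.ones_like(d)],-1)
    W=p@np.linalg.inv(im['camera_from_world']).T
    W[d==0]=np.nan
    return W[...,:3]
E
python3 - <<'E'
from h import *
s=arm.get_state(); print({k:np.round(v,3) for k,v in s.items()})
a=grab('top');b=grab('scene')
for im,n in((a,'top'),(b,'scene')):
    print(n,im['fov_y'],im['cx'],im['cy'],np.round(im['camera_from_world'],3).tolist())
    cv2.imwrite(f'pics/{n}0.png',im['frame'][...,::-1])
E
```

```text
pics
{'time_s': np.float64(0.0), 'q': array([ 1.294,  0.468, -0.012,  1.604,  0.006,  1.071, -0.056]), 'qd': array([-0.001,  0.   , -0.   , -0.   , -0.003, -0.002, -0.002]), 'joint_torque': array([-0.0000e+00, -5.2057e+01, -1.2000e-02, -2.4375e+01, -5.7000e-02,
        1.7000e-02,  0.0000e+00]), 'ee_pos': array([ 0.15 , -0.632,  0.214]), 'ee_rot': array([ 0.785, -0.62 , -0.001, -0.   ]), 'ft_force': array([-0.068, -0.166,  0.447]), 'wrist_torque': array([-0.012, -0.016,  0.021]), 'gripper_width': np.float64(0.092)}
top 44.84771188345813 314.4783754242818 206.8226200118192 [[-0.007, -1.0, 0.022, -0.004], [-0.986, 0.003, -0.164, 0.547], [0.164, -0.023, -0.986, 1.093], [0.0, 0.0, 0.0, 1.0]]
scene 49.26512784835136 319.92179020303627 193.31551066430373 [[0.441, 0.897, 0.014, -0.234], [0.718, -0.344, -0.605, -0.35], [-0.538, 0.277, -0.796, 1.269], [0.0, 0.0, 0.0, 1.0]]
```

View pics/top0.png

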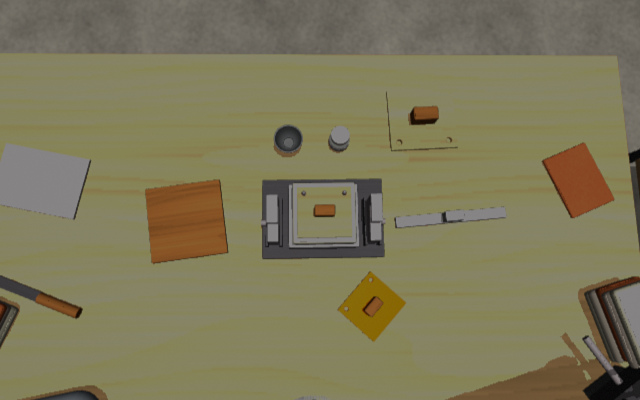

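View pics/scene0.png

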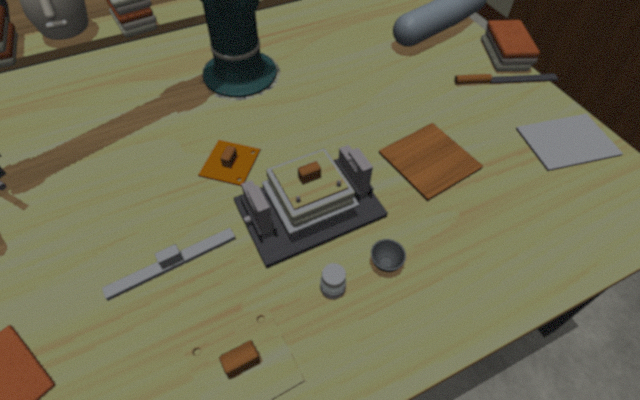

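The top view (up = +x, left = +y) shows the frame at about (323,218) with the template on the mould (grip at 325,210; pins at 303/345,193). The bar is at (450,217), the board at (187,221), the bowl at (288,138) and the jar at (340,138). The lookalikes are an orange plate at (372,306) and a larger one at (425,120). The scene view agrees.

```bash
python3 - <<'E'
from h import *
def rect(P,lab):
    if len(P)<5: print(lab,len(P));return
    (c,s,a)=cv2.minAreaRect((P[:,:2]*1000).astype(np.float32)); print(lab,len(P),'c',np.round(c,1),'size',np.round(s,1),'ang',round(a,2),'z med %.1f'%(np.median(P[:,2])*1000), 'med',np.round(np.median(P[:,:2],0)*1000,1))
for n in('top','scene'):
    im=np.load(n+'.npz'); W=cloud(im); 
    Z=W[...,2]; X=W[...,0];Y=W[...,1]
    print(n)
    box=lambda x0,x1,y0,y1,z0,z1:(X>x0)&(X<x1)&(Y>y0)&(Y<y1)&(Z>z0)&(Z<z1)
    fr=(.40,.70,-.2,.2)
    for lab,b in dict(bench=box(.35,.45,.1,.3,-.02,.02),plate=box(.43,.68,-.19,.14,.012,.024),grip=box(*fr,.136,.16),tmpl=box(.5,.64,-.12,.07,.108,.12),
        postL=box(*fr[:2],.06,.2,.098,.135),postR=box(*fr[:2],-.2,-.10,.098,.135),
        rests=box(.42,.6,-.2,.2,.07,.097),
        bar=box(.4,.7,-.5,-.17,.009,.02),bargrip=box(.4,.7,-.5,-.17,.04,.06),board=box(.4,.7,.2,.5,.008,.03)).items():
        m=cv2.morphologyEx(b.astype(np.uint8),cv2.MORPH_OPEN,np.ones((2,2),np.uint8))
        k,l,st,_=cv2.connectedComponentsWithStats(m)
        if k<2: print(lab,'none');continue
        j=1+np.argmax(st[1:,4]); rect(W[l==j],lab)
E
```

```text
top
bench 3595 c [413.9 201.9] size [199.5  98.2] ang 79.66 z med nan med [nan nan]
plate 3196 c [523.4 -30.6] size [189.2 292.7] ang 0.87 z med nan med [nan nan]
grip 231 c [520.9 -31.9] size [18.2 49.6] ang 23.39 z med nan med [nan nan]
tmpl 1669 c [518.8 -31. ] size [ 77.4 101.2] ang 40.75 z med nan med [nan nan]
postL 332 c [539.3  88. ] size [76.8 21.9] ang 4.24 z med nan med [nan nan]
postR 327 c [ 532.  -154.8] size [54.6 45.5] ang 9.66 z med nan med [nan nan]
rests 233 c [ 487.  -148.8] size [45.7 38. ] ang 0.41 z med 93.0 med [ 483.2 -141.7]
bar 497 c [ 517.8 -262.8] size [ 25.5 117.1] ang 5.17 z med nan med [nan nan]
bargrip 194 c [ 526.  -344.3] size [21.8 56.7] ang 6.33 z med 46.3 med [ 523.4 -339.6]
board 5462 c [nan nan] size [0. 0.] ang 0.0 z med nan med [nan nan]
scene
bench 1714 c [481.3  81.7] size [ 3.4 54.6] ang 117.19 z med nan med [nan nan]
plate 3383 c [582.3 -37. ] size [293.6 173.2] ang 57.39 z med nan med [nan nan]
grip 247 c [526.  -17.2] size [28.8 63.4] ang 16.65 z med nan med [nan nan]
tmpl 1645 c [543.  -22.1] size [ 80.6 127.2] ang 3.21 z med nan med [nan nan]
postL 389 c [488.2 129. ] size [ 50.1 160.8] ang 46.95 z med nan med [nan nan]
postR 424 c [ 491.  -125.9] size [ 29.9 156.5] ang 63.45 z med nan med [nan nan]
rests 608 c [560.9 -36.9] size [186.7 106.8] ang 62.91 z med nan med [nan nan]
bar 1498 c [ 529.7 -334. ] size [ 27.8 270.6] ang 5.99 z med nan med [nan nan]
bargrip 269 c [ 518.4 -336.2] size [44.6 43.7] ang 5.31 z med nan med [nan nan]
board 4121 c [523.6 303.1] size [179.6 181. ] ang 9.25 z med nan med [nan nan]
```

```bash
python3 - <<'E'
from h import *
def rect(P,lab):
    (c,s,a)=cv2.minAreaRect((P[:,:2]*1000).astype(np.float32)); print(lab,len(P),'c',np.round(c,1),'size',np.round(s,1),'ang',round(a,2),'z %.1f sd %.1f'%(np.median(P[:,2])*1000,P[:,2].std()*1000), 'mean',np.round(P[:,:2].mean(0)*1000,1))
for n in('top','scene'):
    im=np.load(n+'.npz'); W=cloud(im); 
    Z=W[...,2]; X=W[...,0];Y=W[...,1]
    print(n)
    box=lambda x0,x1,y0,y1,z0,z1:(X>x0)&(X<x1)&(Y>y0)&(Y<y1)&(Z>z0)&(Z<z1)
    fr=(.40,.70,-.2,.2)
    for lab,b in dict(bench=box(.35,.42,.1,.3,-.02,.02),plate=box(.41,.65,-.19,.14,.012,.024),grip=box(*fr,.139,.16),tmpl=box(.42,.64,-.12,.07,.109,.116),
        postL=box(*fr[:2],.06,.2,.099,.135),postR=box(*fr[:2],-.2,-.12,.099,.135),
        restL=box(.42,.6,.06,.2,.075,.097),restR=box(.42,.6,-.2,-.125,.075,.097),
        bar=box(.4,.7,-.5,-.17,.01,.018),bargrip=box(.4,.7,-.5,-.17,.042,.06),board=box(.4,.7,.2,.5,.009,.03)).items():
        m=b.astype(np.uint8)
        k,l,st,_=cv2.connectedComponentsWithStats(m)
        if k<2: print(lab,'none');continue
        if lab=='bar': rect(W[b],lab);continue
        j=1+np.argmax(st[1:,4]); rect(W[l==j],lab)
E
```

```text
top
bench 2516 c [384.7 200.2] size [199.8  68.5] ang 89.65 z 0.2 sd 2.2 mean [384.6 200. ]
plate 3257 c [525.8 -26.8] size [190.7 289.9] ang 0.53 z 18.6 sd 2.2 mean [513.4 -16.8]
grip 225 c [524.7 -26.4] size [40.8 23.8] ang 89.45 z 144.6 sd 2.0 mean [524.8 -26.3]
tmpl 2297 c [525.8 -28.6] size [127.3 118.6] ang 89.98 z 112.6 sd 1.7 mean [523.6 -26.6]
postL 334 c [531.2  88.4] size [60.2 24.3] ang 0.4 z 121.4 sd 2.1 mean [530.7  88.2]
postR 330 c [ 534.  -141.6] size [61.5 25. ] ang 0.83 z 121.5 sd 3.2 mean [ 533.6 -140.6]
restL 235 c [505.1  88.1] size [85.8 24.3] ang 0.42 z 92.5 sd 5.1 mean [486.   86.6]
restR 227 c [ 488.2 -141.9] size [48.2 25.1] ang 1.41 z 93.2 sd 4.6 mean [ 484.8 -140.5]
bar 928 c [ 598.5 -287.5] size [245.1 319.8] ang 17.17 z 14.6 sd 1.9 mean [ 529.2 -328.5]
bargrip 191 c [ 526.9 -337.2] size [24.4 44.7] ang 5.24 z 46.8 sd 2.0 mean [ 526.5 -336.7]
board 5242 c [521.4 300.5] size [180.3 181. ] ang 7.84 z 12.4 sd 1.9 mean [520.1 300.2]
scene
bench 1344 c [384.9 199.9] size [199.7  69.6] ang 89.84 z 0.7 sd 1.5 mean [382.8 205.1]
plate 3394 c [526.8 -26. ] size [
[... 152 characters left out ...]
[523.8 -25.6] size [125.4 120.2] ang 89.95 z 112.8 sd 1.3 mean [531.2 -28.8]
postL 390 c [532.7  89.2] size [62.9 25.2] ang 0.15 z 121.1 sd 6.5 mean [538.9  87.3]
postR 421 c [ 534.8 -140.6] size [63.6 24.8] ang 1.01 z 121.2 sd 5.8 mean [ 541.2 -141. ]
restL 352 c [513.6  88.6] size [102.8  25.7] ang 0.97 z 91.6 sd 6.2 mean [513.9  82.5]
restR 250 c [ 515.2 -140.8] size [101.9  24.8] ang 0.16 z 92.0 sd 5.8 mean [ 516.5 -145. ]
bar 1488 c [ 597.5 -287. ] size [241.  319.5] ang 17.29 z 14.6 sd 1.6 mean [ 531.2 -338.3]
bargrip 262 c [ 528.5 -336.2] size [25.4 44.1] ang 3.17 z 46.4 sd 1.6 mean [ 529.5 -336.4]
board 4098 c [521.6 301.6] size [181.1 183.7] ang 7.98 z 12.8 sd 1.5 mean [527.2 298.2]
```

```bash
cat >> h.py <<'E'
from scipy.linalg import fractional_matrix_power as fmp
def mat(p,r):
    T=np.eye(4);T[:3,:3]=r.as_matrix();T[:3,3]=p;return T
def plan(xyz,yaw,s=None,slow=.038):
    """constant row (screw motion) from measured pose to tool-down pose at xyz, tool x at world yaw (deg)"""
    if s is None:
        s=arm.get_state(); s=mat(s['ee_pos'],R.from_quat(s['ee_rot']))
    g=mat(xyz,R.from_euler('z',yaw,degrees=True)*R.from_euler('x',180,degrees=True))
    D=np.linalg.inv(s)@g; n=1
    while 1:
        F=np.real(fmp(D,1/n)); v=F[:3,3]; w=R.from_matrix(F[:3,:3]).as_rotvec()
        if abs(v).max()<slow and np.linalg.norm(v)<.0415 and np.linalg.norm(w)<.11: break
        n+=1
    print(n,'rows of',np.round(np.r_[v,w],5).tolist()); return g
def show():
    s=arm.get_state(); r=R.from_quat(s['ee_rot']); m=r.as_matrix()
    print('t %.2f'%s['time_s'],'tcp',np.round(s['ee_pos']*1000,1),'xyaw %.2f'%np.degrees(np.arctan2(m[1,0],m[0,0])),'tilt',np.round(np.degrees(m[:2,2]),2),'F',np.round(s['ft_force'],1),'M',np.round(s['wrist_torque'],2),'w %.1f'%(s['gripper_width']*1e3),'q',np.round(s['q'],2))
E
python3 - <<'E'
from h import *
show(); g=plan([.5258,-.0263,.2],.6); 
im=np.load('scene.npz');W=cloud(im);X,Y,Z=W[...,0],W[...,1],W[...,2]
for n in('top','scene'):
    W=cloud(np.load(n+'.npz'));X,Y,Z=W[...,0],W[...,1],W[...,2]
    b=(X>.45)&(X<.6)&(Y>-.5)&(Y<-.185)&(Z>.010)&(Z<.018)
    print(n,cv2.minAreaRect((W[b][:,:2]*1000).astype(np.float32)))
E
```

```text
t 0.10 tcp [ 150.4 -631.8  213.8] xyaw -76.61 tilt [-0.03  0.08] F [ 0.3 -0.4 -1. ] M [-0.    0.03  0.02] w 91.9 q [ 1.29  0.47 -0.01  1.6   0.01  1.07 -0.06]
21 rows of [-0.00513, -0.03627, 0.00066, -4e-05, 7e-05, -0.06417]
top ((553.5103759765625, -335.1461181640625), (79.93114471435547, 270.6739196777344), 5.232043743133545)
scene ((527.7529907226562, -335.9847412109375), (29.552536010742188, 269.1734313964844), 5.376434803009033)
```

Request:
{"name": "arm_command", "arguments": {
  "targets": [
    [[-0.0051,-0.0363,0.0007,0,0,-0.0642],[-0.0051,-0.0363,0.0007,0,0,-0.0642],[-0.0051,-0.0363,0.0007,0,0,-0.0642],[-0.0051,-0.0363,0.0007,0,0,-0.0642],[-0.0051,-0.0363,0.0007,0,0,-0.0642],[-0.0051,-0.0363,0.0007,0,0,-0.0642],[-0.0051,-0.0363,0.0007,0,0,-0.0642],[-0.0051,-0.0363,0.0007,0,0,-0.0642],[-0.0051,-0.0363,0.0007,0,0,-0.0642],[-0.0051,-0.0363,0.0007,0,0,-0.0642],[-0.0051,-0.0363,0.0007,0,0,-0.0642],[-0.0051,-0.0363,0.0007,0,0,-0.0642],[-0.0051,-0.0363,0.0007,0,0,-0.0642],[-0.0051,-0.0363,0.0007,0,0,-0.0642],[-0.0051,-0.0363,0.0007,0,0,-0.0642],[-0.0051,-0.0363,0.0007,0,0,-0.0642],[-0.0051,-0.0363,0.0007,0,0,-0.0642],[-0.0051,-0.0363,0.0007,0,0,-0.0642],[-0.0051,-0.0363,0.0007,0,0,-0.0642],[-0.0051,-0.0363,0.0007,0,0,-0.0642]]
  ]
}}

```text
time_s: 1.77
ee_pos: [0.5296, -0.0613, 0.2003]
ee_rot: [1.0, -0.025, -0.0, -0.0]
ft_force: [0.6, 0.1, 0.6]
gripper_width: 0.0921
```

Request:
{"name": "arm_command", "arguments": {
  "targets": [
    [[-0.0051,-0.0363,0.0007,0,0,-0.0642],[0,0,0,0,0,0],[0,0,0,0,0,0]]
  ]
}}

```text
time_s: 2.02
ee_pos: [0.5261, -0.0243, 0.1998]
ee_rot: [1.0, 0.008, -0.0, -0.0]
ft_force: [-0.2, -0.6, 0.1]
gripper_width: 0.0921
```

```bash
python3 - <<'E'
from h import *
show(); g=plan([.5258,-.0263,.2],.6)
im=grab('wrist'); cv2.imwrite('pics/w1.png',im['frame'][...,::-1])
W=cloud(im);X,Y,Z=W[...,0],W[...,1],W[...,2]
for lab,b in dict(grip=(Z>.139)&(Z<.15),tm=(Z>.108)&(Z<.116)&(X>.42)).items():
    print(lab,b.sum(),[np.round(t,4) for t in cv2.minAreaRect((W[b][:,:2]*1000).astype(np.float32))] if b.sum() else '')
E
```

```text
t 2.02 tcp [526.1 -24.3 199.8] xyaw 0.90 tilt [-0.02  0.02] F [-0.2 -0.6  0.1] M [-0.09 -0.02  0.01] w 92.1 q [ 0.44  0.34 -0.55  1.89  0.21  0.97 -0.19]
1 rows of [-0.00037, 0.00203, -0.00024, -0.00036, 0.00043, 0.00519]
grip 1936 [array([525.2894, -23.8118]), array([23.7655, 43.1774]), np.float64(0.074)]
tm 18343 [array([525.1651, -25.0562]), array([112.3932, 207.3927]), np.float64(0.4797)]
```

Request:
{"name": "arm_command", "arguments": {
  "targets": [
    [[-0.0005,0.0012,0.018,0,0,0.006],[0,0,0.02,0,0,0],[0,0,0.02,0,0,0],[0,0,0.015,0,0,0],[0,0,0.0085,0,0,0],[0,0,0.003,0,0,0],[0,0,0,0,0,0],[0,0,0,0,0,0]]
  ]
}}

```text
time_s: 2.73
ee_pos: [0.5266, -0.0283, 0.1159]
ee_rot: [1.0, 0.002, 0.0, 0.0]
ft_force: [-0.3, -0.3, -0.5]
gripper_width: 0.0922
```

Request:
{"name": "arm_command", "arguments": {
  "targets": [
    [[0,0,0,0,0,0],[0,0,0,0,0,0],[0,0,0,0,0,0],[0,0,0,0,0,0],[0,0,0,0,0,0],[0,0,0,0,0,0],[0,0,0,0,0,0],[0,0,0,0,0,0],[0,0,0,0,0,0],[0,0,0,0,0,0]]
  ],
  "claw": 0.15
}}

```text
time_s: 3.57
ee_pos: [0.526, -0.0278, 0.1153]
ee_rot: [1.0, 0.003, -0.0, 0.0]
ft_force: [-0.1, -0.3, -0.1]
gripper_width: 0.0274
```

```bash
python3 - <<'E'
from h import *
show()
E
```

```text
t 3.57 tcp [526.  -27.8 115.3] xyaw 0.30 tilt [-0.01 -0.  ] F [-0.1 -0.3 -0.1] M [-0.02 -0.11  0.04] w 27.4 q [ 0.4   0.45 -0.5   1.96  0.3   0.8  -0.27]
```

Request:
{"name": "arm_command", "arguments": {
  "targets": [
    [[0,0,0,0,0,0],[0,0,0,0,0,0],[0,0,0,0,0,0],[0,0,0,0,0,0],[0,0,0,0,0,0]]
  ],
  "claw": 0.0
}}

```text
time_s: 3.98
ee_pos: [0.5259, -0.0278, 0.1153]
ee_rot: [1.0, 0.003, -0.0, 0.0]
ft_force: [0.1, -0.1, 0.2]
gripper_width: 0.0238
```

```bash
python3 - <<'E'
from h import *
show()
E
```

```text
t 3.98 tcp [525.9 -27.8 115.3] xyaw 0.30 tilt [-0.01 -0.  ] F [ 0.1 -0.1  0.2] M [-0.01 -0.04  0.03] w 23.8 q [ 0.4   0.45 -0.5   1.96  0.3   0.8  -0.27]
```

Gripped without strain (width 23.8 mm). Next I lift straight up, gently at first.

Request:
{"name": "arm_command", "arguments": {
  "targets": [
    [[0,0,-0.004,0,0,0],[0,0,-0.006,0,0,0],[0,0,-0.008,0,0,0],[0,0,-0.008,0,0,0],[0,0,-0.01,0,0,0],[0,0,-0.018,0,0,0],[0,0,-0.018,0,0,0],[0,0,-0.01,0,0,0],[0,0,-0.004,0,0,0],[0,0,0,0,0,0]]
  ]
}}

```text
time_s: 4.82
ee_pos: [0.5266, -0.0279, 0.2026]
ee_rot: [1.0, 0.002, 0.001, 0.0]
ft_force: [-0.8, -0.3, -2.6]
gripper_width: 0.0242
```

```bash
python3 - <<'E'
from h import *
show(); g=plan([.5220,.299,.195],8.0)
im=grab('top'); cv2.imwrite('pics/t2.png',cv2.resize(im['frame'][80:320,100:500,::-1],None,fx=2,fy=2))
W=cloud(im);X,Y,Z=W[...,0],W[...,1],W[...,2]
b=(Z>.16)&(Z<.21)&(X>.44)&(X<.62)&(abs(Y)<.13)
P=W[b&(Z<.19)]; print(len(P),np.median(P[:,2]))
E
```

```text
t 4.82 tcp [526.6 -27.9 202.6] xyaw 0.28 tilt [ 0.13 -0.03] F [-0.8 -0.3 -2.6] M [-0.02 -0.08 -0.  ] w 24.2 q [ 0.45  0.33 -0.55  1.89  0.21  0.97 -0.19]
9 rows of [0.00184, -0.03631, 0.00083, 8e-05, -0.00024, -0.01497]
0 nan
  return _methods._mean(a, axis=axis, dtype=dtype,
  ret = ret.dtype.type(ret / rcount)
```

Request:
{"name": "arm_command", "arguments": {
  "targets": [
    [[0.0018,-0.025,0.0008,0,0,-0.012],[0.0018,-0.0365,0.0008,0,0,-0.015],[0.0018,-0.0365,0.0008,0,0,-0.015],[0.0018,-0.0365,0.0008,0,0,-0.015],[0.0018,-0.0365,0.0008,0,0,-0.015],[0.0018,-0.0365,0.0008,0,0,-0.015],[0.0018,-0.0365,0.0008,0,0,-0.015],[0.0018,-0.0365,0.0008,0,0,-0.015],[0.0018,-0.0365,0.0008,0,0,-0.015],[0,-0.011,0,0,0,-0.003],[0,0,0,0,0,0],[0,0,0,0,0,0]]
  ]
}}

```text
time_s: 5.87
ee_pos: [0.5195, 0.3, 0.1928]
ee_rot: [0.997, 0.071, -0.001, 0.001]
ft_force: [0.4, -0.8, -1.9]
gripper_width: 0.0235
```

```bash
python3 - <<'E'
from h import *
show(); g=plan([.5220,.299,.04],8.0)
E
```

```text
t 5.87 tcp [519.5 300.  192.8] xyaw 8.11 tilt [-0.12 -0.09] F [ 0.4 -0.8 -1.9] M [-0.06 -0.12  0.03] w 23.5 q [-0.11  0.5  -0.63  1.72  0.33  1.04 -0.71]
5 rows of [0.00051, 0.00024, 0.03056, 0.00024, 0.00046, 0.00038]
```

Request:
{"name": "arm_command", "arguments": {
  "targets": [
    [[0.001,0,0.02,0.0005,0.001,0],[0.001,0,0.03,0.0005,0.001,0],[0,0,0.03,0,0,0],[0,0,0.03,0,0,0],[0,0,0.025,0,0,0],[0,0,0.015,0,0,0],[0,0,0.01,0,0,0],[0,0,0.003,0,0,0],[0,0,0,0,0,0],[0,0,0,0,0,0]]
  ]
}}

```text
time_s: 6.7
ee_pos: [0.5234, 0.301, 0.0323]
ee_rot: [0.998, 0.07, 0.002, -0.001]
ft_force: [-0.2, 0.2, -1.8]
gripper_width: 0.0242
```

```bash
python3 - <<'E'
from h import *
show()
E
```

```text
t 6.70 tcp [523.4 301.   32.3] xyaw 8.00 tilt [0.2  0.13] F [-0.2  0.2 -1.8] M [-0.   -0.06 -0.03] w 24.2 q [-0.19  0.7  -0.52  1.81  0.48  0.76 -0.83]
```

Request:
{"name": "arm_command", "arguments": {
  "targets": [
    [[0,0,0.005,-0.001,-0.002,0],[0,0,0.003,0,0,0],[0,0,0.001,0,0,0],[0,0,0,0,0,0],[0,0,0,0,0,0]]
  ]
}}

```text
time_s: 7.12
ee_pos: [0.5225, 0.3007, 0.0223]
ee_rot: [0.998, 0.07, 0.0, -0.0]
ft_force: [-0.1, 0.4, -1.7]
gripper_width: 0.0238
```

```bash
python3 - <<'E'
from h import *
show()
E
```

```text
t 7.12 tcp [522.5 300.7  22.3] xyaw 8.04 tilt [0.01 0.  ] F [-0.1  0.4 -1.7] M [-0.03 -0.12  0.01] w 23.8 q [-0.2   0.71 -0.51  1.81  0.49  0.75 -0.83]
```

Request:
{"name": "arm_command", "arguments": {
  "targets": [
    [[0,0,0.0008,0,0,0],[0,0,0.0005,0,0,0],[0,0,0,0,0,0],[0,0,0,0,0,0]]
  ]
}}

```text
time_s: 7.45
ee_pos: [0.5226, 0.3008, 0.0213]
ee_rot: [0.998, 0.07, 0.0, -0.0]
ft_force: [-1.2, 0.2, 2.9]
gripper_width: 0.0232
```

```bash
python3 - <<'E'
from h import *
show()
E
```

```text
t 7.45 tcp [522.6 300.8  21.3] xyaw 8.03 tilt [0.02 0.  ] F [-1.2  0.2  2.9] M [-0.22  0.28 -0.02] w 23.2 q [-0.2   0.71 -0.51  1.81  0.49  0.75 -0.83]
```

Request:
{"name": "arm_command", "arguments": {
  "targets": [
    [[0,0,0,0,0,0],[0,0,0,0,0,0],[0,0,0,0,0,0],[0,0,0,0,0,0],[0,0,0,0,0,0],[0,0,0,0,0,0],[0,0,-0.005,0,0,0],[0,0,-0.02,0,0,0],[0,0,-0.03,0,0,0],[0,0,-0.035,0,0,0],[0,0,-0.035,0,0,0],[0,0,-0.035,0,0,0],[0,0,-0.02,0,0,0],[0,0,0,0,0,0]]
  ],
  "claw": 1.0
}}

```text
time_s: 8.62
ee_pos: [0.5246, 0.3027, 0.2066]
ee_rot: [0.998, 0.07, 0.004, -0.002]
ft_force: [-0.3, 1.0, 1.1]
gripper_width: 0.0917
```

```bash
python3 - <<'E'
from h import *
show(); plan([.5278,-.3362,.195],5.3)
E
```

```text
t 8.62 tcp [524.6 302.7 206.6] xyaw 8.03 tilt [0.47 0.25] F [-0.3  1.   1.1] M [ 0.03 -0.13 -0.03] w 91.7 q [-0.1   0.48 -0.64  1.7   0.33  1.06 -0.71]
17 rows of [-0.00424, 0.03735, 0.0006, -0.0002, -0.00051, 0.00281]
```

Request:
{"name": "arm_command", "arguments": {
  "targets": [
    [[-0.0042,0.0373,0.0006,0,0,0.0028],[-0.0042,0.0373,0.0006,0,0,0.0028],[-0.0042,0.0373,0.0006,0,0,0.0028],[-0.0042,0.0373,0.0006,0,0,0.0028],[-0.0042,0.0373,0.0006,0,0,0.0028],[-0.0042,0.0373,0.0006,0,0,0.0028],[-0.0042,0.0373,0.0006,0,0,0.0028],[-0.0042,0.0373,0.0006,0,0,0.0028],[-0.0042,0.0373,0.0006,0,0,0.0028],[-0.0042,0.0373,0.0006,0,0,0.0028],[-0.0042,0.0373,0.0006,0,0,0.0028],[-0.0042,0.0373,0.0006,0,0,0.0028],[-0.0042,0.0373,0.0006,0,0,0.0028],[-0.0042,0.0373,0.0006,0,0,0.0028],[-0.0042,0.0373,0.0006,0,0,0.0028],[-0.0042,0.0373,0.0006,0,0,0.0028],[-0.0042,0.0373,0.0006,0,0,0.0028],[0,0,0,0,0,0],[0,0,0,0,0,0]]
  ]
}}

```text
time_s: 10.2
ee_pos: [0.5244, -0.3399, 0.1892]
ee_rot: [0.999, 0.044, -0.001, -0.0]
ft_force: [0.8, -0.1, 0.8]
gripper_width: 0.092
```

```bash
python3 - <<'E'
from h import *
im=grab('wrist'); show(); plan([.5278,-.3362,.195],5.3)
W=cloud(im);X,Y,Z=W[...,0],W[...,1],W[...,2]
for lab,b in dict(grip=(Z>.041)&(Z<.06),bar=(Z>.01)&(Z<.05)).items():
    b&=(X>.45)&(X<.6)&(Y<-.185)
    print(lab,b.sum(),[np.round(t,2) for t in cv2.minAreaRect((W[b][:,:2]*1000).astype(np.float32))] if b.sum() else '')
im=grab('top'); cv2.imwrite('pics/t3.png',cv2.resize(im['frame'][80:320,100:500,::-1],None,fx=2,fy=2))
W=cloud(im);X,Y,Z=W[...,0],W[...,1],W[...,2]
b=(X>.42)&(X<.64)&(Y>.2)&(Y<.4)
for lo,hi in((.0155,.0215),(.046,.056)):
    c=b&(Z>lo)&(Z<hi);k,l,st,_=cv2.connectedComponentsWithStats(c.astype(np.uint8));j=1+np.argmax(st[1:,4]);P=W[l==j]
    print(len(P),np.median(P[:,2]),cv2.minAreaRect((P[:,:2]*1000).astype(np.float32)))
E
```

```text
t 10.25 tcp [ 525.3 -337.4  189.5] xyaw 5.22 tilt [-0.08  0.09] F [-0.1  1.1  0. ] M [-0.   -0.09 -0.04] w 91.9 q [ 0.85  0.5  -0.45  1.67  0.25  1.03  0.41]
1 rows of [0.00262, -0.001, -0.00546, -0.00162, 0.00123, -0.00143]
grip 1123 [array([ 526.63, -334.85]), array([23.6, 43.4]), np.float64(5.72)]
bar 6461 [array([ 548.01, -415.14]), array([ 55.47, 433.44]), np.float64(6.9)]
1808 0.018361086629721135 ((524.0413208007812, 302.077392578125), (115.48564147949219, 126.15617370605469), 8.17259693145752)
187 0.04977901690331499 ((522.3513793945312, 300.77923583984375), (23.968786239624023, 44.307395935058594), 6.385602951049805)
```

View pics/t3.png

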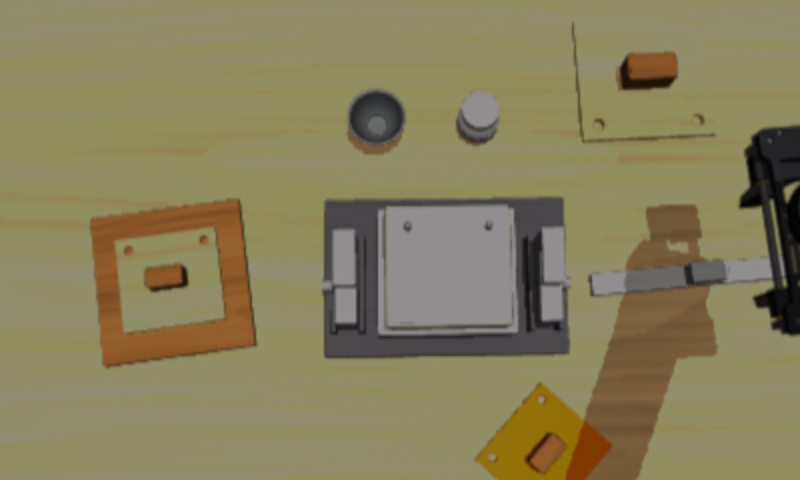

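The template lies flat on the board at crop (165,277), and the bare mould shows its pins at (407,226) and (489,226). The next target is the bar's grip block at (708,272).

Request:
{"name": "arm_command", "arguments": {
  "targets": [
    [[0.0018,-0.0015,0.02,0,0,-0.005],[0,0,0.032,0,0,0],[0,0,0.035,0,0,0],[0,0,0.03,0,0,0],[0,0,0.025,0,0,0],[0,0,0.015,0,0,0],[0,0,0.008,0,0,0],[0,0,0.002,0,0,0],[0,0,0,0,0,0],[0,0,0,0,0,0],[0,0,0,0,0,0]]
  ]
}}

```text
time_s: 11.22
ee_pos: [0.5288, -0.3362, 0.0253]
ee_rot: [0.999, 0.049, 0.001, 0.001]
ft_force: [0.1, -0.2, -0.2]
gripper_width: 0.0918
```

```bash
python3 - <<'E'
from h import *
show(); plan([.527,-.3357,.0175],5.5)
E
```

```text
t 11.22 tcp [ 528.8 -336.2   25.3] xyaw 5.59 tilt [ 0.13 -0.09] F [ 0.1 -0.2 -0.2] M [ 0.01 -0.06  0.06] w 91.8 q [ 0.79  0.7  -0.38  1.76  0.36  0.74  0.32]
1 rows of [-0.00174, -0.00072, 0.00784, 0.00177, -0.00219, 0.00154]
```

Request:
{"name": "arm_command", "arguments": {
  "targets": [
    [[-0.0015,-0.0006,0.0055,0.0008,-0.001,0],[0,0,0.002,0,0,0],[0,0,0,0,0,0],[0,0,0,0,0,0],[0,0,0,0,0,0]]
  ]
}}

```text
time_s: 11.63
ee_pos: [0.5261, -0.3353, 0.0162]
ee_rot: [0.999, 0.049, -0.001, -0.0]
ft_force: [0.9, -0.5, 0.7]
gripper_width: 0.0915
```

Request:
{"name": "arm_command", "arguments": {
  "targets": [
    [[0,0,0,0,0,0],[0,0,0,0,0,0],[0,0,0,0,0,0],[0,0,0,0,0,0],[0,0,0,0,0,0],[0,0,0,0,0,0],[0,0,0,0,0,0],[0,0,0,0,0,0],[0,0,0,0,0,0],[0,0,0,0,0,0],[0,0,0,0,0,0],[0,0,0,0,0,0],[0,0,0,0,0,0]]
  ],
  "claw": 0.0
}}

```text
time_s: 12.72
ee_pos: [0.5263, -0.3353, 0.0162]
ee_rot: [0.999, 0.049, -0.0, -0.0]
ft_force: [0.5, 0.9, 0.4]
gripper_width: 0.0239
```

```bash
python3 - <<'E'
from h import *
show()
E
```

```text
t 12.72 tcp [ 526.3 -335.3   16.2] xyaw 5.59 tilt [-0.05  0.03] F [0.5 0.9 0.4] M [-0.09 -0.25  0.03] w 23.9 q [ 0.79  0.72 -0.37  1.76  0.36  0.73  0.32]
```

Request:
{"name": "arm_command", "arguments": {
  "targets": [
    [[0,0,-0.005,0,0,0],[0,0,-0.015,0,0,0],[0,0,-0.028,0,0,0],[0,0,-0.033,0,0,0],[0,0,-0.035,0,0,0],[0,0,-0.033,0,0,0],[0,0,-0.025,0,0,0],[0,0,-0.013,0,0,0],[0,0,-0.004,0,0,0],[0,0,0,0,0,0],[0,0,0,0,0,0]]
  ]
}}

```text
time_s: 13.63
ee_pos: [0.5252, -0.335, 0.2056]
ee_rot: [0.999, 0.049, -0.002, -0.001]
ft_force: [-0.6, 0.0, -3.8]
gripper_width: 0.0237
```

```bash
python3 - <<'E'
from h import *
show(); plan([.483,-.0264,.195],.6)
E
```

```text
t 13.63 tcp [ 525.2 -335.   205.6] xyaw 5.58 tilt [-0.2   0.11] F [-0.6  0.  -3.8] M [-0.03 -0.1   0.04] w 23.7 q [ 0.85  0.48 -0.46  1.65  0.24  1.06  0.42]
9 rows of [-0.00267, -0.03452, 0.00123, -0.00023, 0.00038, 0.00966]
```

Request:
{"name": "arm_command", "arguments": {
  "targets": [
    [[-0.0025,-0.02,0.0012,0,0,0.008],[-0.0025,-0.0345,0.0012,0,0,0.0097],[-0.0027,-0.0345,0.0012,0,0,0.0097],[-0.0027,-0.0345,0.0012,0,0,0.0097],[-0.0027,-0.0345,0.0012,0,0,0.0097],[-0.0027,-0.0345,0.0012,0,0,0.0097],[-0.0027,-0.0345,0.0012,0,0,0.0097],[-0.0027,-0.0345,0.0012,0,0,0.0097],[-0.0027,-0.0345,0.0012,0,0,0.0097],[0,-0.0145,0,0,0,0.0017],[0,0,0,0,0,0],[0,0,0,0,0,0],[0,0,0,0,0,0],[0,0,0,0,0,0]]
  ]
}}

```text
time_s: 14.8
ee_pos: [0.4847, -0.0284, 0.1958]
ee_rot: [1.0, 0.004, -0.001, -0.0]
ft_force: [0.6, -0.2, -2.2]
gripper_width: 0.0238
```

```bash
python3 - <<'E'
from h import *
show(); plan([.483,-.0264,.195],.6)
im=grab('top'); cv2.imwrite('pics/t4.png',cv2.resize(im['frame'][130:330,200:440,::-1],None,fx=3,fy=3))
W=cloud(im);X,Y,Z=W[...,0],W[...,1],W[...,2]
b=(X>.4)&(X<.6)&(Y>-.2)&(Y<.15)&(Z>.17)&(Z<.205)&(abs(Y+.026)>.06)
P=W[b]; print(len(P),cv2.minAreaRect((P[:,:2]*1000).astype(np.float32)))
for sgn in(1,-1):
    Q=P[(P[:,1]+.026)*sgn>0]; print(np.median(Q,0),Q[:,1].min(),Q[:,1].max())
E
```

```text
t 14.80 tcp [484.7 -28.4 195.8] xyaw 0.45 tilt [-0.15  0.04] F [ 0.6 -0.2 -2.2] M [-0.01 -0.12 -0.  ] w 23.8 q [ 0.5   0.28 -0.59  1.98  0.19  0.94 -0.18]
1 rows of [-0.00168, -0.00202, 0.00081, -0.00066, 0.00267, -0.00259]
571 ((484.7615051269531, -31.672317504882812), (26.522245407104492, 268.5829162597656), 0.39980408549308777)
[0.48292485 0.06807977 0.19396134] 0.035760482178038656 0.10262645964081624
[ 0.48399159 -0.15687713  0.19418836] -0.1659417039553046 -0.14733526492746718
```

View pics/t4.png

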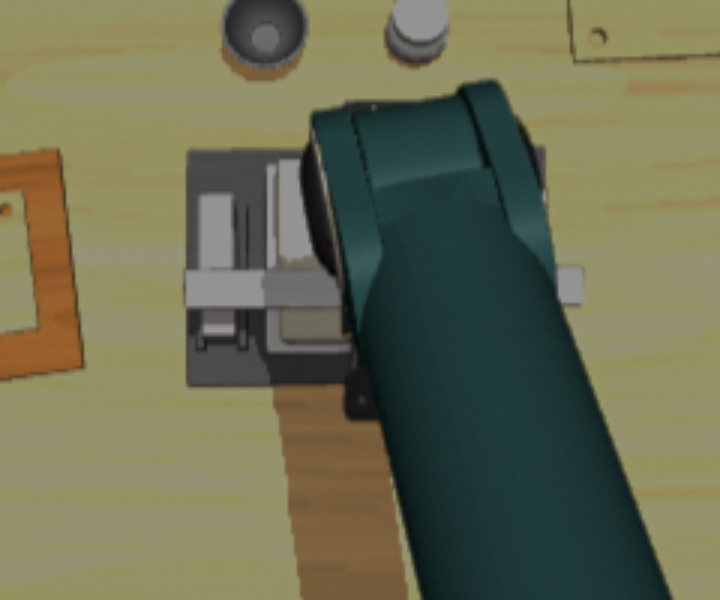

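The bar hangs level across the posts, with its ends at crop x 185 and 583. It sits about 4.5 mm too far towards −y. I'll shift it and go down to just above the mould.

Request:
{"name": "arm_command", "arguments": {
  "targets": [
    [[-0.0012,-0.0025,0.008,0,0,-0.003],[0,-0.002,0.015,0,0,0],[0,0,0.018,0,0,0],[0,0,0.014,0,0,0],[0,0,0.008,0,0,0],[0,0,0.004,0,0,0],[0,0,0,0,0,0],[0,0,0,0,0,0],[0,0,0,0,0,0],[0,0,0,0,0,0]]
  ]
}}

```text
time_s: 15.68
ee_pos: [0.4843, -0.0224, 0.1304]
ee_rot: [1.0, 0.007, 0.0, -0.0]
ft_force: [0.2, -0.2, -2.4]
gripper_width: 0.0237
```

```bash
python3 - <<'E'
from h import *
show()
im=grab('top')
W=cloud(im);X,Y,Z=W[...,0],W[...,1],W[...,2]
b=(X>.465)&(X<.505)&(Y>-.2)&(Y<.15)&(Z>.12)&(Z<.136)&(abs(Y+.026)>.07)
P=W[b]; print(len(P),cv2.minAreaRect((P[:,:2]*1000).astype(np.float32)),P[:,1].min(),P[:,1].max())
E
```

```text
t 15.68 tcp [484.3 -22.4 130.4] xyaw 0.76 tilt [0.03 0.02] F [ 0.2 -0.2 -2.4] M [-0.02 -0.08 -0.01] w 23.7 q [ 0.45  0.37 -0.56  2.04  0.27  0.8  -0.26]
498 ((488.4693298339844, -24.576065063476562), (35.10316848754883, 270.0765380859375), 0.5224587917327881) -0.15972421396745878 0.11039866171673404
```

Request:
{"name": "arm_command", "arguments": {
  "targets": [
    [[-0.0007,0.0018,0.004,0,0,0],[0,0,0.004,0,0,0],[0,0,0.002,0,0,0],[0,0,0.001,0,0,0],[0,0,0,0,0,0]]
  ]
}}

```text
time_s: 16.15
ee_pos: [0.4834, -0.0243, 0.1188]
ee_rot: [1.0, 0.007, -0.0, -0.0]
ft_force: [-0.3, -1.6, 2.8]
gripper_width: 0.0238
```

Request:
{"name": "arm_command", "arguments": {
  "targets": [
    [[0,0,0.001,0,0,0],[0,0,0.001,0,0,0],[0,0,0.001,0,0,0],[0,0,0,0,0,0]]
  ]
}}

```text
time_s: 16.48
ee_pos: [0.4834, -0.0242, 0.1157]
ee_rot: [1.0, 0.007, -0.0, -0.0]
ft_force: [0.1, -1.0, 2.7]
gripper_width: 0.024
```

```bash
python3 - <<'E'
from h import *
show()
E
```

```text
t 16.48 tcp [483.4 -24.2 115.7] xyaw 0.76 tilt [-0.02  0.04] F [ 0.1 -1.   2.7] M [-0.24 -0.23  0.02] w 24.0 q [ 0.44  0.4  -0.55  2.05  0.29  0.77 -0.27]
```

Request:
{"name": "arm_command", "arguments": {
  "targets": [
    [[0,0,0.0015,0,0,0],[0,0,0.0015,0,0,0],[0,0,0.001,0,0,0],[0,0,0,0,0,0],[0,0,0,0,0,0]]
  ]
}}

```text
time_s: 16.9
ee_pos: [0.4834, -0.0241, 0.1117]
ee_rot: [1.0, 0.007, -0.0, -0.0]
ft_force: [0.8, -0.5, 5.1]
gripper_width: 0.0238
```

Request:
{"name": "arm_command", "arguments": {
  "targets": [
    [[0,0,0.001,0,0,0],[0,0,0,0,0,0],[0,0,0,0,0,0]]
  ]
}}

```text
time_s: 17.15
ee_pos: [0.4833, -0.0241, 0.1107]
ee_rot: [1.0, 0.007, -0.0, -0.0]
ft_force: [1.2, -1.0, 4.5]
gripper_width: 0.0239
```

Request:
{"name": "arm_command", "arguments": {
  "targets": [
    [[0,0,0.001,0,0,0],[0,0,0,0,0,0],[0,0,0,0,0,0]]
  ]
}}

```text
time_s: 17.4
ee_pos: [0.4832, -0.0241, 0.1097]
ee_rot: [1.0, 0.007, -0.0, -0.0]
ft_force: [1.7, -1.0, 4.6]
gripper_width: 0.0239
```

```bash
python3 - <<'E'
from h import *
show()
E
```

```text
t 17.40 tcp [483.2 -24.1 109.7] xyaw 0.76 tilt [-0.04  0.05] F [ 1.7 -1.   4.6] M [-0.23 -0.4  -0.06] w 23.9 q [ 0.44  0.4  -0.55  2.06  0.3   0.76 -0.28]
```

Request:
{"name": "arm_command", "arguments": {
  "targets": [
    [[0,0,0.0005,0,0,0],[0,0,0,0,0,0],[0,0,0,0,0,0]]
  ]
}}

```text
time_s: 17.65
ee_pos: [0.4832, -0.0241, 0.1092]
ee_rot: [1.0, 0.007, -0.0, -0.0]
ft_force: [1.1, -1.6, 2.8]
gripper_width: 0.0241
```

Request:
{"name": "arm_command", "arguments": {
  "targets": [
    [[0,0,0.0005,0,0,0],[0,0,0,0,0,0],[0,0,0,0,0,0]]
  ]
}}

```text
time_s: 17.9
ee_pos: [0.4832, -0.0241, 0.109]
ee_rot: [1.0, 0.007, -0.0, -0.0]
ft_force: [0.1, 0.5, 8.7]
gripper_width: 0.024
```

Request:
{"name": "arm_command", "arguments": {
  "targets": [
    [[0,0,0.0004,0,0,0],[0,0,0,0,0,0],[0,0,0,0,0,0]]
  ]
}}

```text
time_s: 18.15
ee_pos: [0.4832, -0.0241, 0.1091]
ee_rot: [1.0, 0.007, -0.0, -0.0]
ft_force: [-0.9, -0.0, 12.6]
gripper_width: 0.0238
```

Request:
{"name": "arm_command", "arguments": {
  "targets": [
    [[0,0,0.0004,0,0,0],[0,0,0,0,0,0],[0,0,0,0,0,0]]
  ]
}}

```text
time_s: 18.4
ee_pos: [0.4832, -0.0241, 0.109]
ee_rot: [1.0, 0.007, -0.0, 0.0]
ft_force: [-2.4, -0.1, 16.7]
gripper_width: 0.0236
```

```bash
python3 - <<'E'
from h import *
show()
E
```

```text
t 18.40 tcp [483.2 -24.1 109. ] xyaw 0.76 tilt [-0.05 -0.01] F [-2.4 -0.1 16.7] M [-0.08  0.58 -0.05] w 23.6 q [ 0.44  0.41 -0.54  2.06  0.3   0.75 -0.28]
```

Both posts are touched: the force rose sharply at TCP z = 109.0 mm with a balanced moment about x. Next I push back.

Request:
{"name": "arm_command", "arguments": {
  "targets": [
    [[0.002,0,0,0,0,0],[0.003,0,0,0,0,0],[0.004,0,0,0,0,0],[0.004,0,0,0,0,0],[0.002,0,0,0,0,0],[0,0,0,0,0,0]]
  ]
}}

```text
time_s: 18.9
ee_pos: [0.4984, -0.0236, 0.109]
ee_rot: [1.0, 0.007, -0.0, -0.0]
ft_force: [-2.8, -1.2, 17.4]
gripper_width: 0.0235
```

```bash
python3 - <<'E'
from h import *
show()
E
```

```text
t 18.90 tcp [498.4 -23.6 109. ] xyaw 0.76 tilt [-0.05  0.01] F [-2.8 -1.2 17.4] M [ 0.03  0.48 -0.03] w 23.5 q [ 0.43  0.43 -0.54  2.03  0.31  0.77 -0.28]
```

Request:
{"name": "arm_command", "arguments": {
  "targets": [
    [[0.003,0.0003,0,0,0,0],[0.004,0.0003,0,0,0,0],[0.004,0.0003,0,0,0,0],[0.004,0,0,0,0,0],[0.004,0,0,0,0,0],[0.003,0,0,0,0,0],[0.0015,0,0,0,0,0],[0,0,0,0,0,0]]
  ]
}}

```text
time_s: 19.57
ee_pos: [0.5218, -0.0241, 0.1091]
ee_rot: [1.0, 0.007, -0.001, -0.0]
ft_force: [-2.9, -0.3, 16.4]
gripper_width: 0.024
```

```bash
python3 - <<'E'
from h import *
show()
E
```

```text
t 19.57 tcp [521.8 -24.1 109.1] xyaw 0.77 tilt [-0.06  0.01] F [-2.9 -0.3 16.4] M [-0.01  0.51  0.  ] w 24.0 q [ 0.41  0.46 -0.53  1.97  0.32  0.79 -0.29]
```

Request:
{"name": "arm_command", "arguments": {
  "targets": [
    [[0.002,0,0,0,0,0],[0.002,0,0,0,0,0],[0,0,0,0,0,0],[0,0,0,0,0,0]]
  ]
}}

```text
time_s: 19.9
ee_pos: [0.5257, -0.0241, 0.1091]
ee_rot: [1.0, 0.007, -0.0, -0.0]
ft_force: [-2.6, -0.5, 16.5]
gripper_width: 0.0241
```

Request:
{"name": "arm_command", "arguments": {
  "targets": [
    [[0.001,0,0,0,0,0],[0,0,0,0,0,0],[0,0,0,0,0,0]]
  ]
}}

```text
time_s: 20.15
ee_pos: [0.5264, -0.0241, 0.1091]
ee_rot: [1.0, 0.007, -0.001, -0.0]
ft_force: [-3.7, -0.1, 16.7]
gripper_width: 0.024
```

```bash
python3 - <<'E'
from h import *
show()
im=grab('top')
W=cloud(im);X,Y,Z=W[...,0],W[...,1],W[...,2]
for n,y0,y1 in(('L',.102,.13),('R',-.17,-.155)):
    b=(X>.48)&(X<.57)&(Y>y0)&(Y<y1)&(Z>.10)&(Z<.114); P=W[b]*1000
    if len(P): print(n,len(P),P.min(0),P.max(0),np.median(P,0))
cv2.imwrite('pics/t5.png',cv2.resize(im['frame'][150:280,240:410,::-1],None,fx=4,fy=4))
E
```

```text
t 20.15 tcp [526.4 -24.1 109.1] xyaw 0.77 tilt [-0.08  0.01] F [-3.7 -0.1 16.7] M [0.01 0.62 0.02] w 24.0 q [ 0.41  0.47 -0.53  1.96  0.32  0.8  -0.29]
L 35 [511.98831393 103.25957463 102.13340535] [536.48510036 108.08356305 111.0762589 ] [524.36208857 105.73182069 107.03570162]
R 14 [ 528.63643499 -161.27455363  102.13043704] [ 540.18697077 -156.23789378  111.94927045] [ 535.4703421  -158.92967127  105.74146101]
```

View pics/t5.png

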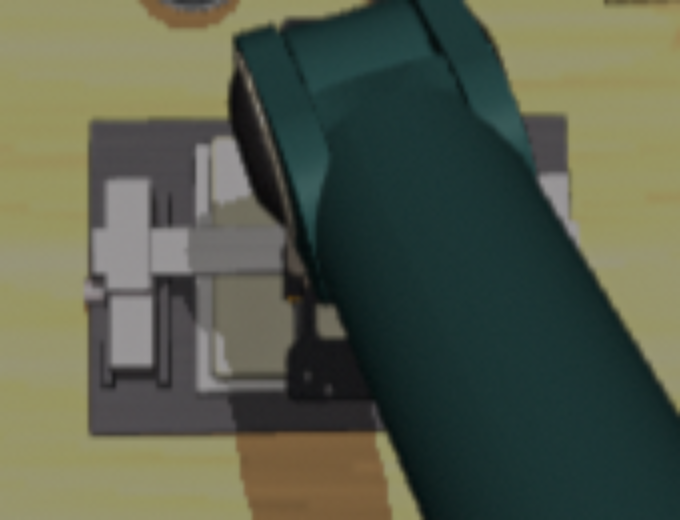

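Request:
{"name": "arm_command", "arguments": {
  "targets": [
    [[0.001,0,0,0,0,0],[0,0,0,0,0,0],[0,0,0,0,0,0]]
  ]
}}

```text
time_s: 20.45
ee_pos: [0.5273, -0.0241, 0.109]
ee_rot: [1.0, 0.007, -0.001, -0.0]
ft_force: [-4.0, -0.7, 16.3]
gripper_width: 0.024
```

Request:
{"name": "arm_command", "arguments": {
  "targets": [
    [[0.001,0,0,0,0,0],[0,0,0,0,0,0],[0,0,0,0,0,0]]
  ]
}}

```text
time_s: 20.7
ee_pos: [0.5282, -0.024, 0.109]
ee_rot: [1.0, 0.007, -0.001, -0.0]
ft_force: [-3.0, -0.6, 16.8]
gripper_width: 0.0243
```

```bash
python3 - <<'E'
from h import *
show()
E
```

```text
t 20.70 tcp [528.2 -24.  109. ] xyaw 0.76 tilt [-0.1   0.01] F [-3.  -0.6 16.8] M [ 0.08  0.73 -0.03] w 24.3 q [ 0.41  0.47 -0.53  1.96  0.32  0.8  -0.29]
```

Request:
{"name": "arm_command", "arguments": {
  "targets": [
    [[-0.001,0,0,0,0,0],[-0.001,0,-0.0005,0,0,0],[0,0,-0.001,0,0,0],[0,0,-0.001,0,0,0],[0,0,-0.001,0,0,0],[0,0,-0.001,0,0,0],[0,0,0,0,0,0],[0,0,0,0,0,0]]
  ]
}}

```text
time_s: 21.37
ee_pos: [0.5263, -0.0243, 0.1122]
ee_rot: [1.0, 0.007, -0.001, -0.0]
ft_force: [-0.5, 0.0, 4.1]
gripper_width: 0.0238
```

```bash
python3 - <<'E'
from h import *
show()
E
```

```text
t 21.37 tcp [526.3 -24.3 112.2] xyaw 0.77 tilt [-0.09  0.05] F [-0.5  0.   4.1] M [ 0.19 -0.31 -0.02] w 23.8 q [ 0.41  0.46 -0.53  1.96  0.32  0.8  -0.28]
```

Request:
{"name": "arm_command", "arguments": {
  "targets": [
    [[0,0,-0.001,0,0,0],[0,0,-0.0008,0,0,0],[0,0,0,0,0,0],[0,0,0,0,0,0],[0,0,0,0,0,0]]
  ]
}}

```text
time_s: 21.78
ee_pos: [0.5262, -0.0244, 0.114]
ee_rot: [1.0, 0.007, -0.001, -0.0]
ft_force: [0.3, 0.9, 3.0]
gripper_width: 0.0239
```

Request:
{"name": "arm_command", "arguments": {
  "targets": [
    [[0,0,0,0,0,0],[0,0,0,0,0,0],[0,0,0,0,0,0],[0,0,0,0,0,0],[0,0,0,0,0,0],[0,0,0,0,0,0],[0,0,0,0,0,0],[0,0,0,0,0,0]]
  ],
  "claw": 0.7
}}

```text
time_s: 22.45
ee_pos: [0.5265, -0.0245, 0.1141]
ee_rot: [1.0, 0.007, -0.001, -0.0]
ft_force: [-0.8, 1.0, 0.3]
gripper_width: 0.064
```

```bash
python3 - <<'E'
from h import *
show()
E
```

```text
t 22.45 tcp [526.5 -24.5 114.1] xyaw 0.76 tilt [-0.07  0.04] F [-0.8  1.   0.3] M [-0.08 -0.1  -0.02] w 64.0 q [ 0.41  0.46 -0.53  1.96  0.32  0.81 -0.28]
```

Now I go straight up, swing towards the bar's old place to clear the view, and check.

Request:
{"name": "arm_command", "arguments": {
  "targets": [
    [[0,0,-0.01,0,0,0],[0,0,-0.025,0,0,0],[0,0,-0.035,0,0,0],[0,0,-0.035,0,0,0],[0,0,-0.02,0,0,0],[0,0.03,0,0,0,0],[0,0.035,0,0,0,0],[0,0.035,0,0,0,0],[0,0.035,0,0,0,0],[0,0.035,0,0,0,0],[0,0.035,0,0,0,0],[0,0.035,0,0,0,0],[0,0.035,0,0,0,0],[0,0,0,0,0,0],[0,0,0,0,0,0],[0,0,0,0,0,0]]
  ]
}}

```text
time_s: 23.78
ee_pos: [0.5304, -0.2986, 0.2393]
ee_rot: [1.0, 0.007, -0.0, -0.001]
ft_force: [-0.3, 0.8, 0.7]
gripper_width: 0.0644
```

```bash
python3 - <<'E'
from h import *
show()
a=grab('top');b_=grab('scene'); ims=[]
for im,s in((a,np.s_[150:280,240:410]),(b_,np.s_[120:270,220:400])):
    W=cloud(im);X,Y,Z=W[...,0],W[...,1],W[...,2]
    for lab,b in dict(bgrip=(X>.49)&(X<.56)&(abs(Y+.026)<.04)&(Z>.138)&(Z<.155),bar=(X>.49)&(X<.56)&(abs(abs(Y+.026)-.07)<.025)&(Z>.106)&(Z<.118),endL=(X>.49)&(X<.55)&(Y>.102)&(Y<.13)&(Z>.103)&(Z<.118),endR=(X>.49)&(X<.55)&(Y<-.156)&(Y>-.18)&(Z>.103)&(Z<.118),mould=(X>.46)&(X<.59)&(abs(Y+.026)<.065)&(Z>.085)&(Z<.107)).items():
        P=W[b]*1000
        if len(P)>4: print(lab,len(P),'z %.1f'%np.median(P[:,2]),'min',np.round(P.min(0)),'max',np.round(P.max(0)),[np.round(t,1) for t in cv2.minAreaRect(P[:,:2].astype(np.float32))])
    ims.append(cv2.resize(im['frame'][s][...,::-1],(390,300),interpolation=cv2.INTER_CUBIC))
cv2.imwrite('pics/f.png',np.hstack(ims))
E
```

```text
t 23.78 tcp [ 530.4 -298.6  239.3] xyaw 0.79 tilt [-0.05  0.09] F [-0.3  0.8  0.7] M [ 0.   -0.08  0.03] w 64.4 q [ 0.81  0.42 -0.47  1.66  0.21  1.11  0.3 ]
bgrip 224 z 145.3 min [514. -47. 139.] max [538.  -6. 151.] [array([526.2, -26.5]), array([24.2, 41.1]), np.float64(0.5)]
bar 528 z 113.5 min [ 512. -120.  108.] max [540.  68. 118.] [array([526.1, -25.9]), array([ 26.6, 188.1]), np.float64(0.6)]
endL 37 z 113.8 min [512. 103. 105.] max [537. 108. 117.] [array([524.5, 105.3]), array([25.9,  4.9]), np.float64(0.9)]
endR 29 z 113.0 min [ 514. -162.  108.] max [ 539. -156.  118.] [array([ 526.8, -159.3]), array([ 5.7, 25. ]), np.float64(89.7)]
mould 2592 z 99.6 min [460. -91.  93.] max [590.  38. 107.] [array([525.2, -26.7]), array([128.5, 129.6]), np.float64(90.0)]
bgrip 254 z 145.3 min [515. -48. 138.] max [540.  -4. 149.] [array([527.7, -25.9]), array([44. , 25.1]), np.float64(89.8)]
bar 584 z 113.4 min [ 513. -121.  106.] max [542.  69. 117.] [array([527.6, -26.1]), array([ 27.6, 189.8]), np.float64(0.7)]
endL 13 z 113.7 min [513. 105. 112.] max [538. 109. 116.] [array([525.9, 107.3]), array([24.9,  3.6]), np.float64(0.6)]
endR 39 z 113.2 min [ 518. -161.  103.] max [ 542. -156.  116.] [array([ 530. , -158.4]), array([23.5,  4.7]), np.float64(1.1)]
mould 2100 z 99.9 min [460. -91.  96.] max [590.  39. 107.] [array([525. , -26.1]), array([129.9, 129.8]), np.float64(0.0)]
```

View pics/f.png

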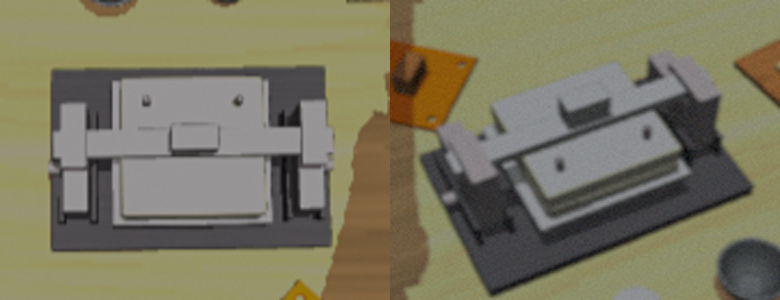

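The bar sits under both lips, with its grip at crop (195,137) midway between the posts. It is centred, level, and raised about 6 mm off the rests.

```bash
python3 -c "
from cell import arm
print(arm.hand_in())"
```

```text
the job is handed in; nothing more can be done
None
```

I finished the job and handed it in at about 24 s; no verdict was reported.

- **Template:** I lifted it straight up off its pins and laid it on the board. In the top view it lay flat, with its plate top at about 18 mm, centred within about 3 mm of the board's centre.
- **Landing the bar:** I laid the bar in front of the hooks and pressed it down. It landed at a rest height of about 93 mm, with the moment balanced across both posts. The wrist read at most about 17 N in any reading, so I estimate about 20 N between bar and frame.
- **Home and release:** I pushed it back about 45 mm without feeling the back wall, eased it back 2 mm to home and let it spring up.
- **Final check:** The bar's centre was at about (526–528, −26) mm against the frame's (526, −26). It was level, about 6 mm above the rests under both lips, and held the mould about 6 mm down at 99.5 mm.

The cameras disagreed by up to 2 mm. The jar and the bowl were not touched.

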